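Clear the dish off the slide dryer and hold its sprung cover ajar

ROBOT

A 6-joint arm with a two-finger parallel gripper is mounted at the origin on a cart in front of the work surface, level with it; the furniture and walls round the work are solid. World frame = base frame: x ahead of the robot, y to its left, z up, the work surface at z = 0. Lengths are in mm, angles in degrees, forces in N, time in s.
With the tool pointing down it reaches from about 350 to 850 mm from the base axis. Payload 8.1 kg.
Tool frame: the origin (TCP) lies midway between the tips of the shut fingers; the grasp point (between the pads) lies 19 mm behind it; z points along the fingers, y is the line along which they close (so a half turn about z gives the same grasp; the last joint's range is limited). The gripper opens to 85 mm and grips with 20 to 120 N. Pads are 22 mm wide; open, the fingers measure 114 mm over their backs; the gripper's body (76 mm by 85 mm) begins 54 mm behind the grasp point. The pads swing forward as they close: fully open they stand 13 mm farther back than shut.
Start: joints at [-73.934, 7.471, 85.268, -0, 87.261, -4.893], TCP at [214.638, -560.3, 231.292] pointing down, gripper open.
Joint ranges: [-169.43, 169.43], [-51.17, 129.36], [1.28, 143.12], [-76.62, 256.62], [0, 156.53], [-152.29, 152.29]. Speed limits (degrees/s): [136.94, 136.94, 159.86, 180, 180, 180].

INTERFACE

Orientations are given as [roll, pitch, yaw] about the fixed x, y, z axes, in that order (R = Rz(yaw) Ry(pitch) Rx(roll)).
In Python, from bench import r gives the robot as it stands. The module is installed in compiled form; this text tells all that it offers.
- The arm moves only by the tool jog_arm, never from a script. Its argument "rows" is a list of rows, each a list of 2 entries, a list of its own where there are three numbers: the shift along the tool's x, y, z in mm, then the turn, a rotation vector about the tool's x, y, z in rad. A call has 1 to 10 rows; each row is the pose to reach, as a shift and turn from the pose commanded when the call began, along the tool's axes at that moment; what a row does not reach only later rows make up. A row lasts 1/10 s, in which the tool goes at most 50 mm and 8.59 degrees, less where a joint would pass 70% of its speed; a pose out of reach is approached as far as the arm can. A call with a gripper value outside its range is refused whole. "grip" is the finger opening in mm, from 0 to 85.4, set as the call begins (left out, the last holds). The fingers move at their own pace and stop on an object; "force" is the grip in N (left out, the last holds). Time passes only in rows, so rows that repeat a pose let the fingers close. It gives the time, the measured TCP pose, the force, the opening and the grip force at its end, in the units of the state.
- r.sense(): the state, without advancing time (a new reading comes with each control period).
- r.snapshot(name): name is "scene" or "top"; returns (picture, depth): 420x560x3 uint8, blue, green, red; 420x560 float32, mm along the optical axis (not along the pixel's ray), 0 where there is no reading.
- r.camera_params(name): a dict with "fx", "fy", "cx", "cy" (pixels), "dist_coeffs" ([k1, k2, p1, p2, k3] as OpenCV has them; the pictures are not rectified), "pose" (4x4, takes a point from camera to world coordinates). Camera axes: x right, y down, z forward; pixel columns grow to the right and rows downward; lengths in mm; the calibration is good to about 2 mm. A picture is of the moment at which its call begins. camera_params takes no time and is no camera call.
- r.hand_in(): hands the job in; it is judged then, once.
The state is a dict: "time": time; "joint_pos": joint angles; "qd": joint speeds; "joint_efforts": joint torques, N m; "tool_pos": TCP position; "tcp_rot": TCP orientation; "ft_force": force on the tool from outside, world axes, zero at the start; "wrist_torque": the same for the moment, N m; "finger_gap": finger opening in mm; "grip_force": force on a finger pad.
Only numpy, scipy, OpenCV 4.12 (cv2) and the standard library are available. Lean on these libraries where they do the work, as an engineer would, in place of code of your own. Each camera call takes 0.05 s, during which the arm holds its last target. There are 200 camera calls.

TASK

A lidded dish is standing on the ribs of the slide dryer's sprung cover: slide the blade of the lifter under it, lift it off without touching it with the fingers, and stand the lifter upright on the bench with the dish still on its blade, letting go of it. Then take the cover by its cross grip, raise it a little past its balance point so that you feel the spring take over, ease it back to just below that point (about eight degrees short of it), and hold it still there so that the dryer can air: the program finishes while still holding the cover, not letting go; leave the tape roll, the stain bottle and the timer where they are.

Things in the scene. Friction and masses are not known exactly. Their poses are not given: they have to be found in the camera images.
- dryer: White box-shaped slide dryer, fixed to the bench, 170 (x) x 200 (y) mm, 100 mm high to the flat top of its shut cover. Origin: centre of its underside on the bench; its front (with the dial and the cross grip) faces its -x. On the cover's top, along the dryer's x from -47 to +58 mm, run two straight ribs 14 mm high and 10 mm wide, with a 46 mm wide open channel between them (dryer y from -23 to +23 mm, open at the front). The dish stands across the two ribs.
- cover (a joint): Angle of the dryer's cover about its hinge along the back: 0 shut, growing as the front rises, stop at 1.35 rad. A pre-wound hinge spring works against the cover's weight: they balance at 0.90 rad. Below that point the cover falls shut by itself (about 2.2 N at the grip when shut, 0.6 N at 0.76 rad, fading to nothing at 0.90), above it the spring drives it up to the stop (2.1 N at the grip there). Eight degrees below the balance point is 0.76 rad.
- cover_grip (a point): Centre of the cross grip: a black bar 44 mm long along the dryer's y and 20 mm in diameter, on a short thin stem 40 mm in front of the cover, 83 mm above the bench when shut. It swings with the cover on a radius of 216 mm about the hinge; it can be pinched across its two end faces from above and turns between the pads.
- cover_hinge (a point): Middle of the cover's hinge axis (along the dryer's y), 91 mm behind the dryer's centre and 75 mm above the bench.
- dish: Lidded clear plastic dish, round, 60 mm in diameter, 14 mm high, about 18 g. Origin: centre of its underside, 114 mm above the bench at the start.
- lifter: Steel dish lifter standing on the bench. Origin: on its underside, below the centre of its upright black grip post, 24 x 24 mm in section, whose top is 74 mm up. A flat blade 32 mm wide and 4 mm thick runs from the post along +x to 115 mm in front of the origin; a low lip 8 mm high stands on it at 40 mm, so that a dish lying on the blade against the lip has its centre at 72 mm. Behind and under the post (x -40 to +12 mm) the foot is 60 mm wide and 4 mm thick. 0.2 kg.
- tape: Bystander: loose roll of masking tape lying flat, 95 mm across, 25 mm high. Origin: centre of its underside.
- stain: Bystander: loose small dark bottle, 40 mm in diameter, 104 mm high. Origin: centre of its underside.
- timer: Bystander: loose flat timer, 70 x 66 x 19 mm. Origin: centre of its underside.
Things that resemble listed ones, but are neither listed nor needed, are in the scene too. What is shaped like the lifter but turquoise is not meant.

How it is judged:
By the outcome, as a careful person would: the job done as asked, in the order asked, and still so for the second after the job is handed in, while the arm keeps its last pose, push and grip.
It also fails if it takes over 64 s, if anything falls off the work surface, if the arm or the gripper's body presses on something with over 40 N, if the wrist force passes 120 N, or if a joint passes its speed limit or range.

## Working session

There is one attempt and no reset: what is moved stays moved. The work goes in short steps, Python scripts to look and compute and a tool call to move; the robot and the scene stay as the last step left them, time stands still between calls to the robot, and variables do not carry over. Pictures are saved under pics/ and viewed, at most 10 in all, crops included, and the job is handed in when it is done.

Besides the shell and the picture viewer there is one more tool, called as name(argument=value, ...) on one line, values as JSON. jog_arm: Moves the arm, as the interface text tells. Its arguments: {"type":"object","properties":{"rows":{"type":"array"},"grip":{"type":"number"},"force":{"type":"number"}},"required":["rows"]}

```bash
mkdir -p pics; ls
python3 - <<'E'
from bench import r
import cv2,numpy as np
for n in("scene","top"):
    p,d=r.snapshot(n); np.savez(f"{n}0.npz",p=p,d=d); cv2.imwrite(f"pics/{n}0.png",p)
    c=r.camera_params(n); print({k:np.round(v,3).tolist() for k,v in c.items()})
s=r.sense(); print(s)
E
```

```text
pics
{'fx': 461.373, 'fy': 461.373, 'cx': 279.897, 'cy': 212.565, 'dist_coeffs': [-0.032, 0.0, 0.0, 0.0, 0.0], 'pose': [[-0.89, -0.307, 0.336, -7.329], [-0.455, 0.613, -0.645, 1257.191], [-0.008, -0.727, -0.686, 1244.57], [0.0, 0.0, 0.0, 1.0]]}
{'fx': 382.383, 'fy': 382.383, 'cx': 280.852, 'cy': 209.874, 'dist_coeffs': [0.024, 0.0, 0.0, 0.0, 0.0], 'pose': [[0.029, -0.984, 0.176, 393.739], [-1.0, -0.029, 0.002, 179.446], [0.004, -0.176, -0.984, 1193.696], [0.0, 0.0, 0.0, 1.0]]}
{'time': 0.1, 'joint_pos': array([-7.39337600e+01,  7.51156819e+00,  8.53240414e+01, -5.71498016e-04,
        8.72608664e+01, -4.89251475e+00]), 'qd': array([-0.00689194, -0.12715401, -0.19539849, -0.0279109 ,  0.02533535,
       -0.03278501]), 'joint_efforts': array([ 1.85340992e-03, -5.70947957e+01, -5.01945519e+01, -5.69236477e-05,
        8.12842132e-03,  6.90202523e-05]), 'tool_pos': array([ 214.50191542, -559.81377446,  230.3315174 ]), 'tcp_rot': array([-1.79903827e+02, -7.65940537e-03,  2.09587761e+01]), 'ft_force': array([ 0.04934364, -0.98365399,  0.96431465]), 'wrist_torque': array([-0.00039343, -0.05350907, -0.05444567]), 'grip_force': 0.0, 'finger_gap': 85.6746236820921}
```

View pics/scene0.png

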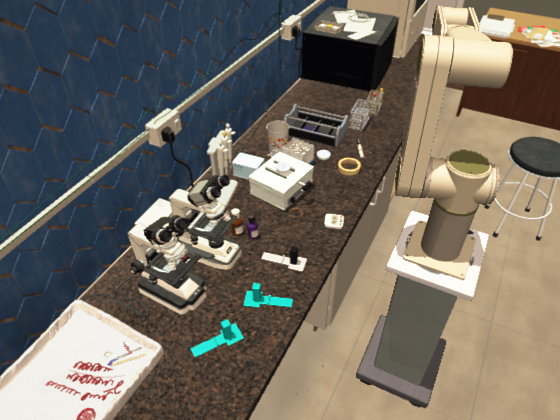

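View pics/top0.png

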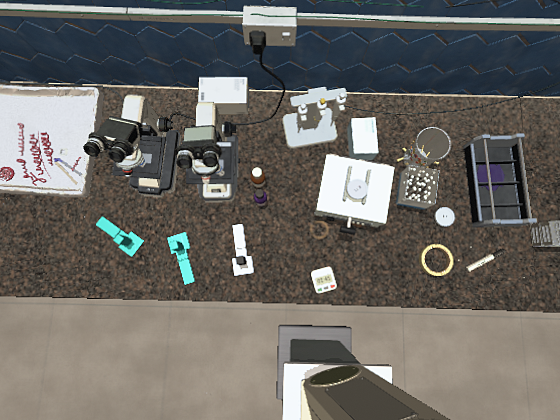

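Lifter candidates: the steel one with a black post at top px (240,250), and the turquoise ones at (120,237) and (181,258), which are excluded. Dish candidates: the one on the dryer's ribs at (357,187), and a loose round one on the bench at (445,217), which is not wanted. I choose (240,250) and (357,187), and will check both in a close crop.

```bash
cat > h.py <<'E'
import numpy as np,cv2
from bench import r
def ray(n,uv):
    c=r.camera_params(n);K=np.array([[c['fx'],0,c['cx']],[0,c['fy'],c['cy']],[0,0,1]])
    q=cv2.undistortPoints(np.array(uv,float).reshape(-1,1,2),K,np.array(c['dist_coeffs'])).reshape(-1,2)
    T=np.array(c['pose']);return T[:3,3],np.c_[q,np.ones(len(q))]@T[:3,:3].T
def plane(n,uv,z):
    o,d=ray(n,uv);return o+d*((z-o[2])/d[:,2])[:,None]
def cloud(n,d):
    v,u=np.mgrid[:420,:560];o,dd=ray(n,np.c_[u.ravel(),v.ravel()])
    P=(o+dd*d.reshape(-1,1)).reshape(420,560,3);P[d==0]=np.nan;return P
def two(uv1,uv2):
    o1,d1=ray("scene",uv1);o2,d2=ray("top",uv2);out=[]
    for a,b in zip(d1,d2):
        s=np.linalg.lstsq(np.c_[a,-b],o2-o1,rcond=None)[0];out.append((o1+a*s[0]+o2+b*s[1])/2)
    return np.array(out)
def proj(n,P):
    c=r.camera_params(n);K=np.array([[c['fx'],0,c['cx']],[0,c['fy'],c['cy']],[0,0,1]])
    T=np.linalg.inv(np.array(c['pose']))
    return cv2.projectPoints(np.array(P,float).reshape(-1,1,3),cv2.Rodrigues(T[:3,:3])[0],T[:3,3],K,np.array(c['dist_coeffs']))[0].reshape(-1,2)
E
python3 - <<'E'
import numpy as np,cv2
t=np.load('top0.npz')['p'];s=np.load('scene0.npz')['p']
a=cv2.resize(t[145:245,310:405],(475,500),interpolation=cv2.INTER_CUBIC)
b=cv2.resize(t[215:285,220:265],(315,490),interpolation=cv2.INTER_CUBIC)
c=np.zeros((500,790,3),np.uint8);c[:,:475]=a;c[:490,475:790]=b
cv2.imwrite('pics/crop1.png',c)
a=cv2.resize(s[145:215,240:325],(510,420),interpolation=cv2.INTER_CUBIC)
b=cv2.resize(s[240:275,255:312],(285,175),interpolation=cv2.INTER_CUBIC)
c=np.zeros((420,795,3),np.uint8);c[:,:510]=a;c[:175,510:]=b
cv2.imwrite('pics/crop2.png',c)
E
```

```text
(no output)
```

View pics/crop1.png

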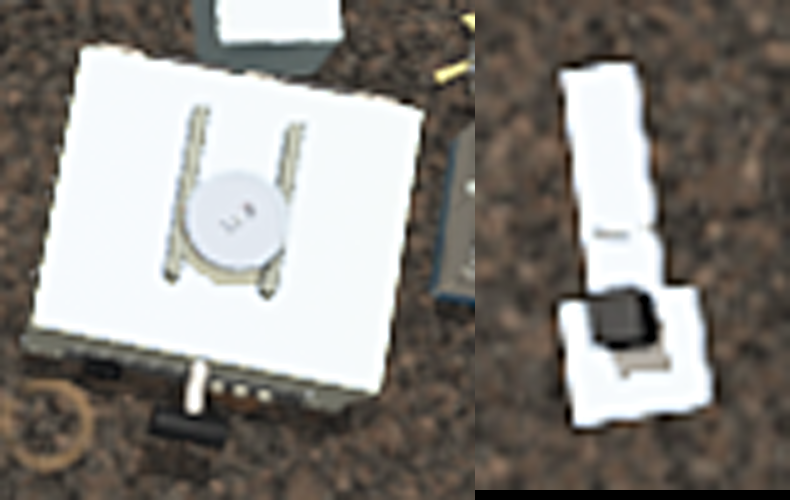

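View pics/crop2.png

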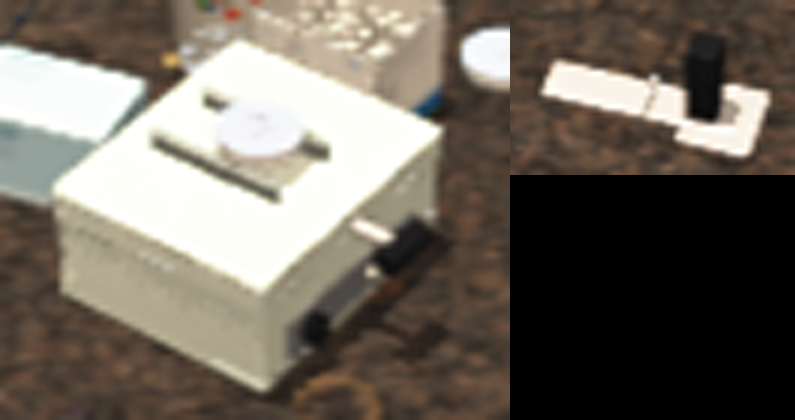

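```bash
cat > m.py <<'E'
from h import *
def comp(m,seed):
    n,l,st,c=cv2.connectedComponentsWithStats(m.astype(np.uint8));k=l[seed[1],seed[0]];return l==k
def pts(m,up=1):
    v,u=np.nonzero(m);return np.c_[u,v].astype(float)
def upimg(p,k=4):
    # pixel centres: u_full=(u_up+.5)/k-.5
    return cv2.resize(p,None,fx=k,fy=k,interpolation=cv2.INTER_CUBIC)
def up2(uv,k=4): return (np.asarray(uv,float)+.5)/k-.5
E
python3 - <<'E'
from m import *
I={n:np.load(n+'0.npz') for n in('top','scene')}
for n,box,seed,post in (('top',(215,215,270,290),(238,232),(241,261)),('scene',(255,240,312,278),(272,259),(295,255))):
    p=I[n]['p'];g=upimg(p).min(2);gm=np.zeros_like(g);x0,y0,x1,y1=[4*q for q in box];gm[y0:y1,x0:x1]=g[y0:y1,x0:x1]
    m=comp(gm>150,(seed[0]*4,seed[1]*4))
    W=plane(n,up2(pts(m)),4.)[:,:2]
    rc=cv2.minAreaRect(W.astype(np.float32));print(n,'all',rc)
    # direction: iterate PCA on the blade part
    c=W.mean(0);a=plane(n,[seed],4.)[0,:2]-c;a/=np.linalg.norm(a)
    for i in range(8):
        q=(W-c)@a;b=W[(q>q.max()-65)&(q<q.max()-5)]
        cb=b.mean(0);u=np.linalg.svd(b-cb,full_matrices=False)[2][0] if i else a
        a=u*np.sign(u@a)
    q=(W-cb)@a; o=np.array([-a[1],a[0]]); w=(b-cb)@o
    bl=np.abs((W-cb)@o)<8
    tip=q[bl].max(); back=q.min()
    print(n,'yaw',np.degrees(np.arctan2(a[1],a[0])),'width',np.ptp(w),'len',tip-back,'orig by tip',cb+a*(tip-115),'by back',cb+a*(back+40))
    d=comp((upimg(p).max(2)<75)&(np.arange(g.shape[0])[:,None]>=y0)&(np.arange(g.shape[0])[:,None]<y1)&(np.arange(g.shape[1])>=x0)&(np.arange(g.shape[1])<x1),(post[0]*4,post[1]*4))
    P=up2(pts(d));print(n,'post px',P.min(0),P.max(0),P.mean(0),len(P)/16,'at z74',plane(n,[P.mean(0)],74)[0])
    # cloud heights
    C=cloud(n,I[n]['d']);v,u=np.nonzero(cv2.resize(d.astype(np.uint8),(560,420),interpolation=cv2.INTER_AREA));z=C[v,u,2];print('post z 90%',np.nanpercentile(z,[50,80,95]), C[v,u][z>65].mean(0),' blade z',np.nanmedian(C[seed[1],seed[0],2]))
E
```

```text
top all ((480.35723876953125, 303.9799499511719), (157.65391540527344, 62.47837448120117), 10.599319458007812)
top yaw 10.101613203120973 width 35.403062239763884 len 157.7148810114554 orig by tip [444.85368565 297.19238069] by back [442.18089007 296.71620564]
top post px [-0.375 -0.375] [559.375 419.375] [279.6570985  209.30136893] 234147.9375 at z74 [595.39200498 184.756924    74.        ]
post z 90% [  1.40417052 164.20388032 378.64068541] [873.53535513 164.07462465 252.62547932]  blade z 8.810102056019332
scene all ((479.3168640136719, 300.3004455566406), (156.9959716796875, 62.546043395996094), 8.729710578918457)
scene yaw 9.960362949111824 width 35.022961528800835 len 157.00106660514362 orig by tip [443.25109982 295.51688433] by back [441.280194   295.17076614]
scene post px [277.125 239.625] [310.625 263.625] [294.64204891 249.80147656] 307.9375 at z74 [436.60856134 298.32557267  74.        ]
post z 90% [ 2.46275536 56.95683337 74.68156203] [441.35474267 298.4966086   72.99208379]  blade z 6.4892521162651065
```

Run:
```python
from m import *
I={n:np.load(n+'0.npz') for n in('top','scene')}
for n in I:
    C=cloud(n,I[n]['d']);z=C[...,2]
    X=(C[...,0]>400)&(C[...,0]<850)&(C[...,1]>-250)&(C[...,1]<120)
    m=(z>92)&(z<140)&X
    s=(357,210) if n=='top' else (283,190)
    top=comp((z>94)&(z<107)&X,s);P=C[top];print(n,'cover z',np.median(P[:,2]),cv2.minAreaRect(P[:,:2].astype(np.float32)))
    # colour contour
    g=upimg(I[n]['p']).min(2);mm=comp(g>(200 if n=='top' else 195),(s[0]*4,s[1]*4))
    W=plane(n,up2(pts(mm)),100.)[:,:2];R=cv2.minAreaRect(W.astype(np.float32));print(' col',R,np.round(cv2.boxPoints(R),1).tolist())
    rc=np.array(R[0])
    d=(z>121)&(z<140)&X&(np.hypot(C[...,0]-rc[0],C[...,1]-rc[1])<80);D=C[d];print(' dish n',d.sum(),'z',np.median(D[:,2]) if d.any() else 0,cv2.minEnclosingCircle(D[:,:2].astype(np.float32)) if d.any() else 0,D.mean(0))
    v,u=np.nonzero(d);print('dish px',u.mean(),v.mean())
    r_=(z>108)&(z<119)&X;v,u=np.nonzero(r_);print('ribs',r_.sum(),C[r_].min(0),C[r_].max(0))
    dk=(I[n]['p'].max(2)<60)&(z>60)&(z<105)&(np.hypot(C[...,0]-rc[0],C[...,1]-rc[1])<160)&(C[...,0]<rc[0]-90)
    Q=C[dk];print('grip',len(Q),Q.mean(0) if len(Q) else 0,np.percentile(Q[:,2],[50,95]) if len(Q) else 0,cv2.minAreaRect(Q[:,:2].astype(np.float32)) if len(Q) else 0)
```

```text
top cover z 100.03286469659315 ((662.3463134765625, -35.720603942871094), (206.6193084716797, 173.53347778320312), 80.40670013427734)
 col ((662.5291137695312, -35.51899719238281), (204.92588806152344, 174.95155334472656), 80.3289794921875) [[559.0999755859375, -121.80000305175781], [731.5, -151.1999969482422], [766.0, 50.79999923706055], [593.5, 80.19999694824219]]
 dish n 349 z 128.1529582097944 ((653.9899291992188, -33.696590423583984), 30.24732208251953) [653.59826884 -33.08427328 128.17576259]
dish px 356.4269340974212 188.10888252148996
ribs 245 [ 613.6419087  -248.89737487  108.04893206] [842.43899952  89.45632028 118.96547261]
grip 84 [538.11334919 -13.11737642  90.29082999] [91.0694932  94.77018225] ((540.808837890625, -13.761808395385742), (42.910274505615234, 22.80909538269043), 77.19833374023438)
scene cover z 100.65041931830194 ((661.1883544921875, -34.90796661376953), (212.8677520751953, 180.76513671875), 80.65092468261719)
 col ((722.224365234375, -48.32987976074219), (209.59161376953125, 303.03814697265625), 80.39617156982422) [[555.2999877929688, -126.4000015258789], [854.0999755859375, -176.89999389648438], [889.0999755859375, 29.700000762939453], [590.2999877929688, 80.30000305175781]]
 dish n 80 z 128.79884343490903 ((659.5103149414062, -35.11251449584961), 30.398399353027344) [661.57439619 -35.40409671 129.09200953]
dish px 280.25 165.2625
ribs 157 [ 612.05287234 -249.09824331  108.11934976] [847.01609787  90.84209443 118.98400277]
grip 0 0 0 0
```

The crop confirms both choices: the steel lifter, with its blade tip at about (238,224) and post at (241,260), and the dish on the ribs at (357,188) with the black cross grip at (347,230). Now a move helper, then the approach.

```bash
cat > go.py <<'E'
from h import *
from scipy.spatial.transform import Rotation as Rn
def rel(target,rpy,n=8):
    S=[r.sense() for _ in range(n)];p=np.mean([s['tool_pos'] for s in S],0)
    R=Rn.from_euler('xyz',S[0]['tcp_rot'],degrees=True);G=Rn.from_euler('xyz',rpy,degrees=True)
    s=R.inv().apply(np.array(target)-p);w=(R.inv()*G).as_rotvec()
    print('t',S[-1]['time'],'at',p.round(1),S[0]['tcp_rot'].round(2),'shift',s.round(1),'turn',w.round(4),'f',S[-1]['ft_force'].round(1),'gap',round(S[-1]['finger_gap'],1))
E
python3 -c "
from go import *
rel([440,-50,270],[180,0,15]);rel([442.5,297,200],[180,0,10])"
```

```text
t 0.1 at [ 214.5 -559.8  230.3] [-1.799e+02 -1.000e-02  2.096e+01] shift [ 392.9 -395.5  -39. ] turn [-0.0017 -0.      0.104 ] f [ 0. -1.  1.] gap 85.7
t 0.1 at [ 214.5 -559.8  230.3] [-1.799e+02 -1.000e-02  2.096e+01] shift [ 519.4 -718.5   31.6] turn [-0.0017  0.      0.1913] f [ 0. -1.  1.] gap 85.7
```

jog_arm(rows=[[[35,-35,-10],[0,0,0.01]],[[70,-70,-20],[0,0,0.02]],[[105,-106,-30],[0,0,0.04]],[[140,-141,-39],[0,0,0.05]],[[175,-176,-39],[0,0,0.06]],[[210,-211,-39],[0,0,0.07]],[[245,-247,-39],[0,0,0.08]],[[280,-282,-39],[0,0,0.09]],[[315,-317,-39],[0,0,0.1]],[[350,-352,-39],[0,0,0.1]]], grip=85)

```text
time: 1.1
tool_pos: [415.7, -104.5, 270.2]
tcp_rot: [180.0, -0.0, 15.2]
ft_force: [0.6, -0.1, -0.1]
finger_gap: 85.1
grip_force: 0.0
```

```bash
python3 -c "
from go import *
rel([440,-50,270],[180,0,15]);rel([442.5,297,200],[180,0,10])"
```

```text
t 1.1 at [ 415.7 -104.5  270.2] [ 1.7999e+02 -1.0000e-02  1.5190e+01] shift [ 37.7 -46.2   0.2] turn [ 0.0001 -0.0002  0.0034] f [ 0.6 -0.1 -0.1] gap 85.1
t 1.1 at [ 415.7 -104.5  270.2] [ 1.7999e+02 -1.0000e-02  1.5190e+01] shift [ 131.1 -380.5   70.1] turn [ 0.0001 -0.0002  0.0907] f [ 0.6 -0.1 -0.1] gap 85.1
```

jog_arm(rows=[[[15,-43,2],[0,0,0.01]],[[30,-87,10],[0,0,0.02]],[[45,-130,20],[0,0,0.03]],[[60,-174,30],[0,0,0.04]],[[75,-217,38],[0,0,0.05]],[[90,-261,46],[0,0,0.06]],[[105,-304,54],[0,0,0.07]],[[120,-348,62],[0,0,0.08]],[[131,-380,70],[0,0,0.09]],[[131,-380,70],[0,0,0.09]]])

```text
time: 2.1
tool_pos: [440.5, 297.7, 198.1]
tcp_rot: [-180.0, 0.2, 10.3]
ft_force: [0.3, -0.2, -0.0]
finger_gap: 85.1
grip_force: 0.0
```

```bash
python3 -c "
from go import *
rel([442.5,297,30],[180,0,10])"
```

```text
t 2.1 at [440.5 297.7 198.1] [-179.99    0.18   10.28] shift [  2.4   1.1 168.1] turn [-0.0002  0.0032  0.0049] f [ 0.3 -0.2 -0. ] gap 85.1
```

jog_arm(rows=[[[0,0,30],[0,0,0]],[[0,0,65],[0,0,0.0]],[[1,0,100],[0,0,0.0]],[[1,0,130],[0,0,0]],[[1,0,150],[0,0,0]],[[1,0,168],[0,0,0]],[[1,0,168],[0,0,0]],[[1,0,168],[0,0,0]]])

```text
time: 2.9
tool_pos: [442.9, 294.2, 32.4]
tcp_rot: [180.0, 0.0, 10.1]
ft_force: [0.8, 0.4, 0.4]
finger_gap: 84.8
grip_force: 0.0
```

Run:
```python
from m import *
from go import rel
rel([442.5,297,30],[180,0,10])
p,d=r.snapshot('scene');c=cv2.resize(p[215:285,240:330],(630,490),interpolation=cv2.INTER_CUBIC);cv2.imwrite('pics/pre.png',c)
```

```text
t 2.9 at [442.9 294.2  32.4] [1.7998e+02 5.0000e-02 1.0050e+01] shift [ 0.1 -2.9  2.4] turn [0.0004 0.0008 0.0009] f [0.8 0.4 0.4] gap 84.8
```

View pics/pre.png

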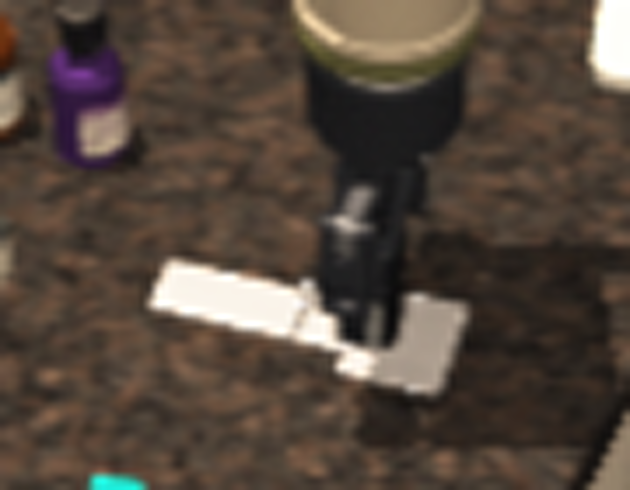

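The fingers straddle the post (px ~(360,280) in the crop) and the lifter has not moved. Centre slightly and close.

jog_arm(rows=[[[0,-2,1],[0,0,0]],[[0,-2,1],[0,0,0]],[[0,-2,1],[0,0,0]],[[0,-2,1],[0,0,0]],[[0,-2,1],[0,0,0]],[[0,-2,1],[0,0,0]],[[0,-2,1],[0,0,0]],[[0,-2,1],[0,0,0]]], grip=15, force=70)

```text
time: 3.75
tool_pos: [442.9, 296.8, 31.7]
tcp_rot: [-180.0, -0.0, 10.1]
ft_force: [-1.9, -1.1, 5.0]
finger_gap: 23.2
grip_force: 69.4
```

```bash
python3 -c "
from go import *
rel([442.5,297,180],[180,0,10])"
```

```text
t 3.75 at [442.9 296.8  31.7] [-1.7999e+02 -3.0000e-02  1.0070e+01] shift [  -0.3   -0.3 -148.3] turn [-0.0002 -0.0004  0.0013] f [-1.9 -1.1  5. ] gap 23.2
```

jog_arm(rows=[[[0,0,-10],[0,0,0]],[[0,0,-30],[0,0,0]],[[0,0,-55],[0,0,0]],[[0,0,-85],[0,0,0]],[[0,0,-115],[0,0,0]],[[0,0,-140],[0,0,0]],[[0,0,-148],[0,0,0]],[[0,0,-148],[0,0,0]]])

```text
time: 4.55
tool_pos: [443.4, 297.0, 180.5]
tcp_rot: [-180.0, -0.1, 10.1]
ft_force: [-0.4, -0.5, -1.1]
finger_gap: 22.7
grip_force: 68.8
```

```bash
python3 -c "
from go import *
rel([453.6,0.7,180],[180,0,-9.6])"
```

```text
t 4.55 at [443.4 297.  180.5] [-1.7996e+02 -1.3000e-01  1.0070e+01] shift [-4.180e+01  2.936e+02  2.000e-01] turn [-0.0012 -0.0022  0.3434] f [-0.4 -0.5 -1.1] gap 22.7
```

jog_arm(rows=[[[-2,15,0],[0,0,0.02]],[[-7,45,0],[0,0,0.06]],[[-12,80,0],[0,0,0.1]],[[-17,120,0],[0,0,0.14]],[[-22,160,0],[0,0,0.19]],[[-28,200,0],[0,0,0.23]],[[-34,240,0],[0,0,0.28]],[[-39,275,0],[0,0,0.32]],[[-42,294,0],[0,0,0.343]],[[-42,294,0],[0,0,0.343]]])

```text
time: 5.55
tool_pos: [451.2, -2.9, 177.2]
tcp_rot: [179.9, 0.2, -9.9]
ft_force: [-0.2, 0.1, -1.8]
finger_gap: 23.3
grip_force: 69.0
```

```bash
cat > lift.py <<'E'
from m import *
import sys
from go import rel
# lifter state from both cameras: blade corners, using depth cloud near the tool
def look(tag):
    s=r.sense();o=s['tool_pos'];yaw=np.radians(s['tcp_rot'][2]);e=np.array([np.cos(yaw),np.sin(yaw)]);f=np.array([-e[1],e[0]])
    for n in('top','scene'):
        p,d=r.snapshot(n);np.savez(f'{tag}_{n}.npz',p=p,d=d);C=cloud(n,d)
        q=(C[...,:2]-o[:2])@e;w=(C[...,:2]-o[:2])@f;h=C[...,2]-(o[2]-31.7)
        b=(q>45)&(q<112)&(abs(w)<14)&(abs(h-4)<14)&(p.min(2)>120)
        P=np.c_[q[b],w[b],h[b]]
        if len(P)>10:
            k=np.linalg.lstsq(np.c_[P[:,0],np.ones(len(P))],P[:,2],rcond=None)[0]
            print(n,len(P),'blade top h at q=0,72,115:',np.round(k[1]+k[0]*np.array([0,72,115]),1),'slope deg',np.degrees(np.arctan(k[0])))
        b=(q>30)&(q<135)&(abs(w)<40)&(abs(h-4)<14)&(p.min(2)>110)
        print(n,'tip q',np.percentile(q[b],99.5) if b.any() else 0,'w by q',[(a,np.round([w[b&(abs(q-a)<4)].min(),w[b&(abs(q-a)<4)].max()],1).tolist()) for a in(50,70,90,105) if (b&(abs(q-a)<4)).any()])
E
python3 -c "
from lift import *
rel([453.6,0.7,136.7],[180,0,-9.6]);look('l1')"
```

```text
t 5.55 at [451.2  -2.9 177.2] [179.93   0.19  -9.86] shift [ 1.9 -4.  40.4] turn [ 0.0012  0.0034 -0.0046] f [-0.2  0.1 -1.8] gap 23.3
top tip q 114.52037566072462 w by q [(70, [16.4, 16.4]), (90, [15.9, 16.9]), (105, [13.7, 16.2])]
scene 84 blade top h at q=0,72,115: [4.8 4.6 4.5] slope deg -0.14070431211696996
scene tip q 117.39966605223353 w by q [(50, [-14.6, 14.6]), (70, [-18.9, 15.3]), (90, [-11.7, 16.4]), (105, [-12.5, 15.8])]
```

jog_arm(rows=[[[0,-2,10],[0,0,0]],[[1,-3,25],[0,0.002,0]],[[1,-3,38],[0,0.002,0]],[[1,-3,40],[0,0.002,0]],[[1,-3,40],[0,0.002,0]],[[1,-3,40],[0,0.002,0]]])

```text
time: 6.25
tool_pos: [454.5, 2.9, 139.7]
tcp_rot: [180.0, -0.1, -9.5]
ft_force: [-0.6, -0.7, -1.7]
finger_gap: 23.0
grip_force: 69.0
```

```bash
python3 -c "
from lift import *
rel([453.6,0.7,136.7],[180,0,-9.6]);look('l2')
a=np.radians(-9.6);e=np.array([np.cos(a),np.sin(a)]);f=np.array([-e[1],e[0]]);c=np.array([662.3,-35.6])
P=plane('top',[(344,200),(363.6,203.6),(350,166.6),(368.8,170)],114)[:,:2]-c;print('ribs dryer xy',np.c_[P@e,P@f].round(1).tolist())
z=np.load('l2_top.npz');g=cv2.resize(z['p'][150:280,300:400],(600,780))[100:700]
s=cv2.resize(np.load('l2_scene.npz')['p'][140:230,230:340],(660,540),interpolation=cv2.INTER_CUBIC);cv2.imwrite('pics/l2.png',s)
# dish in scene by colour? depth ellipse
for n in('top','scene'):
    zz=np.load(f'l2_{n}.npz');C=cloud(n,zz['d']);X=(abs((C[...,:2]-c)@f)<40)&(((C[...,:2]-c)@e)>-50)&(((C[...,:2]-c)@e)<45)&(C[...,2]>123)&(C[...,2]<136)
    D=C[X];k=(D[:,:2]-c);print(n,len(D),'dish x',np.percentile(k@e,[1,99]),'y',np.percentile(k@f,[1,99]),'mean',(k@e).mean(),(k@f).mean(),np.median(D[:,2]))
"
```

```text
t 6.25 at [454.5   2.9 139.7] [ 1.80e+02 -1.40e-01 -9.55e+00] shift [-0.5  2.3  3. ] turn [ 0.     -0.0024  0.0009] f [-0.6 -0.7 -1.7] gap 23.0
top tip q 134.79853243691858 w by q []
scene 79 blade top h at q=0,72,115: [5.5 4.9 4.5] slope deg -0.4842757686532118
scene tip q 134.46673457625533 w by q [(50, [-18.3, 15.3]), (70, [-17.8, 14.7]), (90, [-15.4, 13.5]), (105, [-13.0, 11.4])]
ribs dryer xy [[-46.9, 28.2], [-46.3, -28.8], [55.0, 27.7], [55.5, -27.8]]
top 350 dish x [-37.70112159  19.59065582] y [-27.7564083   29.03563407] mean -9.177946731810174 1.0560285127664155 128.5305637059298
scene 127 dish x [-38.08074993  20.39706417] y [-31.7042073   30.23624275] mean -10.1161649973736 0.04895477681197466 128.53104114559073
```

View pics/l2.png

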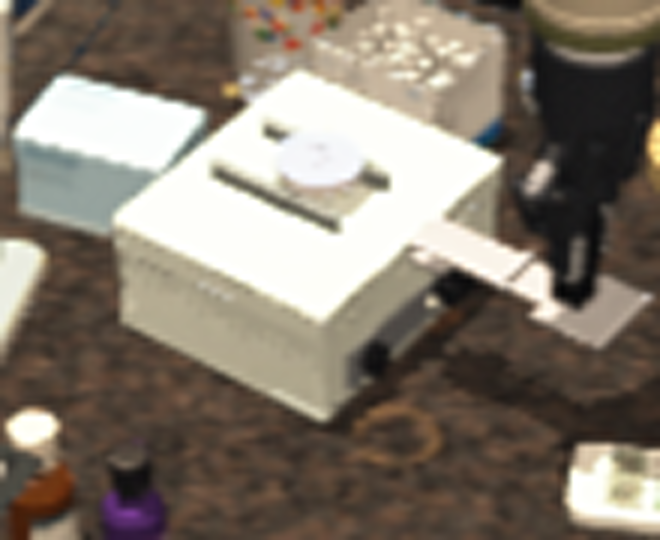

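jog_arm(rows=[[[0,1,2],[0,0,0]],[[0,2,3.5],[0,0,0]],[[0,2,3.5],[0,0,0]],[[0,2,3.5],[0,0,0]],[[0,2,3.5],[0,0,0]]])

```text
time: 6.85
tool_pos: [454.0, 0.6, 135.8]
tcp_rot: [-180.0, -0.1, -9.6]
ft_force: [-0.1, -0.5, -1.7]
finger_gap: 23.2
grip_force: 69.0
```

```bash
python3 -c "
from lift import *
rel([580.8,-21.8,136.2],[180,0,-9.6])"
```

```text
t 6.85 at [454.    0.6 135.8] [-1.80e+02 -1.20e-01 -9.59e+00] shift [ 1.288e+02  1.000e+00 -1.000e-01] turn [-0.     -0.002   0.0003] f [-0.1 -0.5 -1.7] gap 23.2
```

jog_arm(rows=[[[10,0,0],[0,0,0]],[[25,1,0],[0,0,0]],[[38,1,0],[0,0,0]],[[45,1,0],[0,0,0]],[[45,1,0],[0,0,0]],[[45,1,0],[0,0,0]]])

```text
time: 7.45
tool_pos: [497.9, -7.7, 135.6]
tcp_rot: [180.0, -0.1, -9.6]
ft_force: [-0.0, 0.5, -2.1]
finger_gap: 23.3
grip_force: 69.0
```

```bash
python3 -c "
from lift import *
rel([580.8,-21.8,136.2],[180,0,-9.6])
p,d=r.snapshot('top');q,_=r.snapshot('scene')
c=np.zeros((560,800,3),np.uint8);c[:480,:400]=cv2.resize(p[160:256,315:395],(400,480),interpolation=cv2.INTER_CUBIC);c[:400,400:]=cv2.resize(q[150:210,260:320],(400,400),interpolation=cv2.INTER_CUBIC);cv2.imwrite('pics/ins.png',c)
"
```

```text
t 7.45 at [497.9  -7.7 135.6] [ 1.80e+02 -7.00e-02 -9.58e+00] shift [84.   0.1 -0.5] turn [ 0.     -0.0012  0.0004] f [-0.   0.5 -2.1] gap 23.3
```

View pics/ins.png

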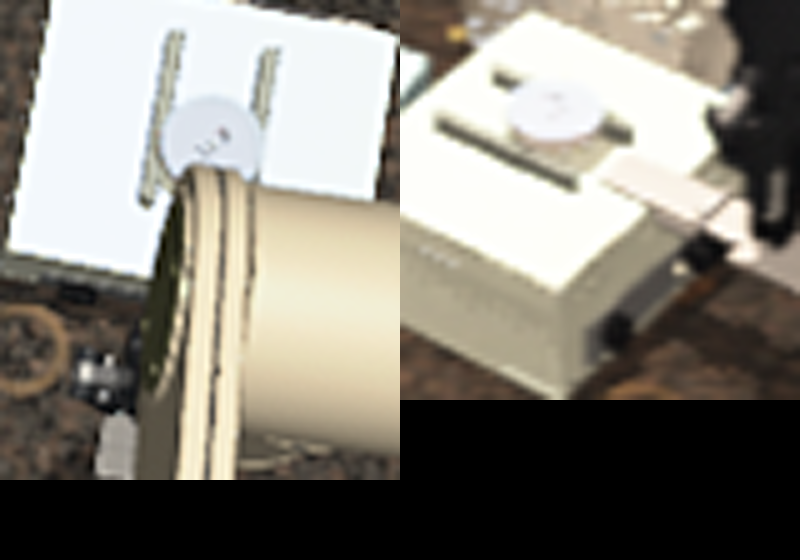

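The blade tip, at (605,165) in the right-hand crop, is entering the channel in line with it, just before the dish at (555,105). Slide on.

jog_arm(rows=[[[8,0,0],[0,0,0]],[[20,0,0],[0,0,0]],[[32,0,0],[0,0,0]],[[44,0,0],[0,0,0]],[[56,0,0],[0,0,0]],[[68,0,0],[0,0,0]],[[76,0,0],[0,0,0]],[[80,0,0],[0,0,0]],[[80,0,0],[0,0,0]],[[80,0,0],[0,0,0]]])

```text
time: 8.55
tool_pos: [576.7, -21.1, 135.9]
tcp_rot: [180.0, -0.1, -9.6]
ft_force: [-0.5, -1.3, -2.0]
finger_gap: 23.2
grip_force: 69.0
```

```bash
cat > dish.py <<'E'
from lift import *
def dish(zb,tag,names=('scene','top')):
    s=r.sense();o=s['tool_pos'];yaw=np.radians(s['tcp_rot'][2]);e=np.array([np.cos(yaw),np.sin(yaw)]);f=np.array([-e[1],e[0]])
    for n in names:
        p,d=r.snapshot(n);np.savez(f'{tag}_{n}.npz',p=p,d=d);C=cloud(n,d);q=(C[...,:2]-o[:2])@e;w=(C[...,:2]-o[:2])@f
        X=(q>35)&(q<125)&(abs(w)<40)&(abs(C[...,2]-zb-14)<5)
        print(n,X.sum(),'dish in lifter frame q',np.percentile(q[X],[1,99]).round(1),'w',np.percentile(w[X],[1,99]).round(1),'mean',q[X].mean().round(1),w[X].mean().round(1),'z',np.median(C[X][:,2])) if X.any() else print(n,'none')
E
python3 -c "
from dish import *
rel([580.8,-21.8,136.2],[180,0,-9.6]);dish(114,'d1')"
```

```text
t 8.55 at [576.7 -21.1 135.9] [ 1.80e+02 -8.00e-02 -9.58e+00] shift [ 4.2  0.  -0.3] turn [ 0.     -0.0015  0.0003] f [-0.5 -1.3 -2. ] gap 23.2
scene 120 dish in lifter frame q [ 48.5 106.2] w [-30.7  30.9] mean 76.2 0.7 z 128.83043753031802
top 37 dish in lifter frame q [57.2 96. ] w [19.8 29.6] mean 74.8 24.6 z 128.55313306463563
```

jog_arm(rows=[[[2,0,0],[0,0,0]],[[4,0,0],[0,0,0]],[[4,0,0],[0,0,0]],[[4,0,-3],[0,0,0]],[[4,0,-6],[0,0,0]],[[4,0,-9],[0,0,0]],[[4,0,-12],[0,0,0]],[[4,0,-16],[0,0,0]],[[4,0,-20],[0,0,0]],[[4,0,-20],[0,0,0]]])

```text
time: 9.65
tool_pos: [581.5, -21.8, 157.1]
tcp_rot: [-180.0, -0.2, -9.6]
ft_force: [-0.7, 0.2, -1.5]
finger_gap: 23.3
grip_force: 69.0
```

```bash
python3 -c "
from dish import *
rel([470,160,190],[180,0,-9.6]);o=r.sense()['tool_pos'];dish(o[2]-31.7+4,'d2')"
```

```text
t 9.65 at [581.5 -21.8 157.1] [-180.     -0.2    -9.58] shift [-140.1 -160.7  -33.4] turn [-0.0001 -0.0034  0.0004] f [-0.7  0.2 -1.5] gap 23.3
scene 122 dish in lifter frame q [ 41.6 100.6] w [-31.4  28. ] mean 71.3 -0.7 z 144.0352922816919
top 55 dish in lifter frame q [50.3 93.3] w [17.  30.2] mean 70.3 23.4 z 143.78643081181463
```

jog_arm(rows=[[[-2,0,-3],[0,0,0]],[[-8,0,-8],[0,0,0]],[[-18,0,-14],[0,0,0]],[[-32,0,-20],[0,0,0]],[[-48,0,-25],[0,0,0]],[[-64,0,-25],[0,0,0]],[[-80,0,-25],[0,0,0]],[[-92,0,-25],[0,0,0]],[[-98,0,-25],[0,0,0]],[[-100,0,-25],[0,0,0]]])

```text
time: 10.75
tool_pos: [481.9, -5.0, 181.2]
tcp_rot: [-180.0, -0.1, -9.6]
ft_force: [1.1, 0.1, -0.9]
finger_gap: 23.4
grip_force: 69.0
```

```bash
python3 -c "
from dish import *
rel([455,175,180],[180,0,-9.6]);o=r.sense()['tool_pos'];dish(o[2]-31.7+4,'d3')
C=cloud('top',np.load('top0.npz')['d'])
for nm,(a,b,c,d) in dict(stains=(245,160,275,210),timer=(305,262,345,298)).items():
    P=C[b:d,a:c].reshape(-1,3);P=P[P[:,2]>10];print(nm,P.min(0).round(),P.max(0).round())
print('lifter corners px',proj('top',[[455-38,175+36,0],[455-48,175-24,0],[570,172,0],[565,140,0]]).round())
"
```

```text
t 10.75 at [481.9  -5.  181.2] [-1.80e+02 -1.50e-01 -9.58e+00] shift [ -56.5 -173.     1.1] turn [-0.     -0.0026  0.0004] f [ 1.1  0.1 -0.9] gap 23.4
scene 127 dish in lifter frame q [ 43.2 101.1] w [-28.4  29.7] mean 71.3 1.0 z 168.0973867523926
top 58 dish in lifter frame q [47.5 95.2] w [17.9 29.8] mean 74.4 23.4 z 167.58498436715445
stains [618. 228.  11.] [718. 278. 115.]
timer [356.  11.  10.] [435.  84.  23.]
lifter corners px [[269. 270.]
 [289. 274.]
 [283. 221.]
 [294. 223.]]
```

jog_arm(rows=[[[-2,-6,0],[0,0,0]],[[-6,-19,0],[0,0,0]],[[-12,-38,0],[0,0,0]],[[-20,-61,0],[0,0,0]],[[-28,-86,0],[0,0,0]],[[-36,-111,0],[0,0,0]],[[-44,-134,0],[0,0,0]],[[-50,-153,0],[0,0,0]],[[-54,-167,0],[0,0,0]],[[-56,-173,0],[0,0,0]]])

```text
time: 11.85
tool_pos: [455.5, 176.5, 180.7]
tcp_rot: [-180.0, -0.1, -9.5]
ft_force: [0.6, -0.8, -2.3]
finger_gap: 23.1
grip_force: 69.1
```

jog_arm(rows=[[[0,0,5],[0,0,0]],[[0,0,15],[0,0,0]],[[0,0,30],[0,0,0]],[[0,0,50],[0,0,0]],[[0,0,70],[0,0,0]],[[0,0,90],[0,0,0]],[[0,0,110],[0,0,0]],[[0,0,125],[0,0,0]],[[0,0,135],[0,0,0]],[[0,0,139],[0,0,0]]])

```text
time: 12.85
tool_pos: [454.9, 173.8, 39.7]
tcp_rot: [179.9, 0.0, -9.6]
ft_force: [0.0, 0.2, -1.5]
finger_gap: 23.6
grip_force: 69.1
```

```bash
python3 -c "
from dish import *
rel([455,175,31.7],[180,0,-9.6]);o=r.sense()['tool_pos'];dish(o[2]-31.7+4,'d4')"
```

```text
t 12.85 at [454.9 173.8  39.7] [ 1.7992e+02  4.0000e-02 -9.6300e+00] shift [-0.1 -1.2  8. ] turn [ 0.0013  0.0007 -0.0005] f [ 0.   0.2 -1.5] gap 23.6
scene 130 dish in lifter frame q [ 41.4 100.8] w [-29.8  29.4] mean 73.8 1.6 z 26.155120232191734
top 1 dish in lifter frame q [103.9 103.9] w [7.8 7.8] mean 103.9 7.8 z 25.643917784012274
```

jog_arm(rows=[[[0,0,2],[0,0,0]],[[0,0,4],[0,0,0]],[[0,0,6],[0,0,0]],[[0,0,7],[0,0,0]],[[0,0,7.5],[0,0,0]],[[0,0,7.5],[0,0,0]],[[0,0,7.5],[0,0,0]]])

```text
time: 13.65
tool_pos: [456.2, 174.8, 34.3]
tcp_rot: [-180.0, -0.1, -9.6]
ft_force: [0.0, 1.0, -0.8]
finger_gap: 23.2
grip_force: 69.1
```

jog_arm(rows=[[[0,0,1],[0,0,0]],[[0,0,2],[0,0,0]],[[0,0,2.5],[0,0,0]],[[0,0,2.5],[0,0,0]],[[0,0,2.5],[0,0,0]]])

```text
time: 14.15
tool_pos: [456.2, 174.7, 31.8]
tcp_rot: [180.0, -0.1, -9.6]
ft_force: [-1.0, -0.7, -0.0]
finger_gap: 22.9
grip_force: 69.2
```

jog_arm(rows=[[[0,0,0.5],[0,0,0]],[[0,0,1],[0,0,0]],[[0,0,1],[0,0,0]],[[0,0,1],[0,0,0]]])

```text
time: 14.55
tool_pos: [456.2, 174.7, 31.7]
tcp_rot: [180.0, -0.1, -9.6]
ft_force: [-7.6, -2.5, 11.7]
finger_gap: 23.2
grip_force: 71.0
```

Contact with the bench is felt. Back off slightly and open.

jog_arm(rows=[[[0,0,-0.7],[0,0,0]],[[0,0,-0.7],[0,0,0]]])

```text
time: 14.75
tool_pos: [456.4, 174.8, 31.8]
tcp_rot: [-180.0, -0.1, -9.6]
ft_force: [-1.2, -2.1, 2.6]
finger_gap: 23.4
grip_force: 69.7
```

jog_arm(rows=[[[0,0,0],[0,0,0]],[[0,0,0],[0,0,0]],[[0,0,0],[0,0,0]],[[0,0,0],[0,0,0]],[[0,0,0],[0,0,0]],[[0,0,0],[0,0,0]]], grip=70)

```text
time: 15.35
tool_pos: [456.2, 174.8, 31.4]
tcp_rot: [-180.0, -0.1, -9.6]
ft_force: [-0.8, 0.4, 0.3]
finger_gap: 69.8
grip_force: 0.0
```

jog_arm(rows=[[[0,0,-8],[0,0,0]],[[0,0,-25],[0,0,0]],[[0,0,-50],[0,0,0]],[[0,0,-85],[0,0,0]],[[0,0,-120],[0,0,0]],[[0,0,-150],[0,0,0]],[[0,0,-170],[0,0,0]],[[0,0,-170],[0,0,0]]])

```text
time: 16.15
tool_pos: [457.9, 175.4, 205.9]
tcp_rot: [-179.8, -0.5, -9.6]
ft_force: [0.8, 0.7, 1.3]
finger_gap: 69.9
grip_force: 0.0
```

```bash
python3 -c "
from dish import *
# cover grip: hinge etc in dryer frame
e=np.array([np.cos(np.radians(-9.6)),np.sin(np.radians(-9.6))]);g=np.array([662.3,-35.6])-125*e;print('grip',g)
rel([g[0],g[1],200],[180,0,-9.6])
for n in('scene','top'):
    p,d=r.snapshot(n);np.savez(f'd5_{n}.npz',p=p,d=d);C=cloud(n,d)
    q=(C[...,:2]-[456.2,174.7])@e;w=(C[...,:2]-[456.2,174.7])@np.array([-e[1],e[0]])
    X=(q>30)&(q<120)&(abs(w)<45)&(C[...,2]>11)&(C[...,2]<26);print(n,X.sum(),q[X].mean(),w[X].mean(),np.median(C[X][:,2]))
p=np.load('d5_scene.npz')['p'];cv2.imwrite('pics/d5.png',cv2.resize(p[140:280,220:360],(590,590),interpolation=cv2.INTER_CUBIC))
"
```

```text
grip [539.05049537 -14.75390666]
t 16.15 at [457.9 175.4 205.9] [-179.83   -0.48   -9.58] shift [111.6 174.    6.4] turn [-0.003  -0.0084  0.0004] f [0.8 0.7 1.3] gap 69.9
scene 167 70.57409448791618 -0.0625957954617725 19.071207133745474
top 0 nan nan nan<string>:9: RuntimeWarning: Mean of empty slice.
  ret = ret.dtype.type(ret / rcount)
  return _methods._mean(a, axis=axis, dtype=dtype,
```

View pics/d5.png

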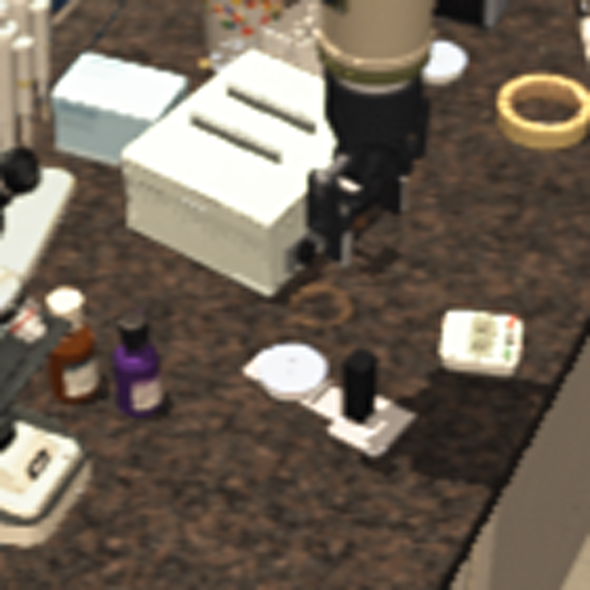

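The lifter stands on the bench at (360,390) with the dish on its blade at (290,370). Next, the cover grip.

jog_arm(rows=[[[15,22,0],[0,0,0]],[[35,55,0],[0,0,0]],[[58,90,2],[0,0,0]],[[80,125,4],[0,0,0]],[[100,156,6],[0,0,0]],[[112,174,6],[0,0,0]],[[112,174,6],[0,0,0]],[[112,174,6],[0,0,0]]], grip=85)

```text
time: 17.05
tool_pos: [536.3, -15.5, 193.8]
tcp_rot: [-180.0, 0.1, -9.7]
ft_force: [-0.2, -0.0, 0.1]
finger_gap: 85.0
grip_force: 0.0
```

```bash
python3 -c "
from go import *
rel([539.5,-14.6,60],[180,0,-9.6])"
```

```text
t 17.05 at [536.3 -15.5 193.8] [-1.7999e+02  7.0000e-02 -9.6500e+00] shift [  3.2  -1.4 133.8] turn [-0.0002  0.0013 -0.0009] f [-0.2 -0.   0.1] gap 85.0
```

jog_arm(rows=[[[1,0,15],[0,0,0]],[[1,0,45],[0,0,0]],[[1,0,75],[0,0,0]],[[1,0,90],[0,0,0]],[[1,0,95],[0,0,0]],[[1,0,95],[0,0,0]],[[1,0,95],[0,0,0]],[[1,0,95],[0,0,0]]])

```text
time: 17.85
tool_pos: [539.7, -15.7, 102.4]
tcp_rot: [-180.0, -0.3, -9.6]
ft_force: [0.9, 0.1, -0.5]
finger_gap: 84.8
grip_force: 0.0
```

```bash
python3 -c "
from go import *
rel([539.5,-14.6,60],[180,0,-9.6])"
```

```text
t 17.85 at [539.7 -15.7 102.4] [-179.99   -0.28   -9.57] shift [-0.6 -1.  42.4] turn [-0.0001 -0.0049  0.0005] f [ 0.9  0.1 -0.5] gap 84.8
```

jog_arm(rows=[[[0,-1,12],[0,0,0]],[[0,-1,28],[0,0,0]],[[0,-1,40],[0,0,0]],[[0,-1,41],[0,0,0]],[[0,-1,41],[0,0,0]],[[0,-1,41],[0,0,0]],[[0,-1,41],[0,0,0]]])

```text
time: 18.55
tool_pos: [539.4, -14.7, 60.5]
tcp_rot: [-180.0, -0.2, -9.6]
ft_force: [-0.6, 0.7, -0.4]
finger_gap: 84.9
grip_force: 0.0
```

```bash
python3 -c "
from go import *
rel([539.5,-14.6,60],[180,0,-9.6])
p,d=r.snapshot('scene');cv2.imwrite('pics/g.png',cv2.resize(p[140:210,260:330],(560,560),interpolation=cv2.INTER_CUBIC))"
```

```text
t 18.55 at [539.4 -14.7  60.5] [-180.     -0.2    -9.58] shift [ 0.  -0.2  0.5] turn [-0.0001 -0.0035  0.0003] f [-0.6  0.7 -0.4] gap 84.9
```

View pics/g.png

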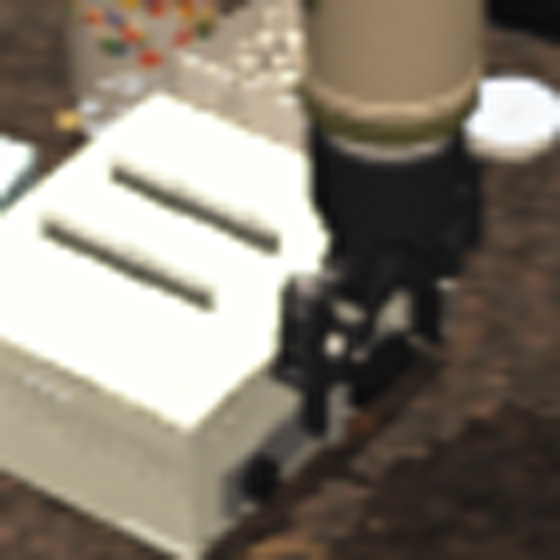

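The bar (~(380,370)) lies between the open fingers at (325,360) and (430,310). Close.

jog_arm(rows=[[[0,0,0],[0,0,0]],[[0,0,0],[0,0,0]],[[0,0,0],[0,0,0]],[[0,0,0],[0,0,0]],[[0,0,0],[0,0,0]],[[0,0,0],[0,0,0]],[[0,0,0],[0,0,0]]], grip=38, force=40)

```text
time: 19.3
tool_pos: [538.7, -15.5, 60.0]
tcp_rot: [179.9, -0.1, -9.6]
ft_force: [-3.2, -4.7, 3.5]
finger_gap: 43.2
grip_force: 45.3
```

```bash
python3 -c "
import numpy as np
from go import *
rel([539.5,-14.6,60],[180,0,-9.6])
p0=np.arcsin(8/216)
for t in [.1,.2,.3,.4,.5,.6,.7,.76,.8,.85,.9,.95,.98,1.0]: print(t,'fwd',round(216*(np.cos(p0)-np.cos(t+p0)),1),'up',round(216*(np.sin(t+p0)-np.sin(p0)),1))"
```

```text
t 19.3 at [538.7 -15.5  60. ] [ 1.7993e+02 -1.2000e-01 -9.5900e+00] shift [ 0.6 -1.1  0. ] turn [ 0.0013 -0.0021  0.0001] f [-3.2 -4.7  3.5] gap 43.2
0.1 fwd 1.9 up 21.5
0.2 fwd 5.9 up 42.7
0.3 fwd 12.0 up 63.4
0.4 fwd 20.2 up 83.4
0.5 fwd 30.3 up 102.5
0.6 fwd 42.2 up 120.5
0.7 fwd 55.9 up 137.2
0.76 fwd 64.9 up 146.5
0.8 fwd 71.2 up 152.4
0.85 fwd 79.4 up 159.4
0.9 fwd 87.9 up 166.1
0.95 fwd 96.8 up 172.2
0.98 fwd 102.3 up 175.7
1.0 fwd 106.0 up 178.0
```

jog_arm(rows=[[[0.5,0,-8],[0,0,0]],[[2,0,-21],[0,0,0]],[[4,0,-32],[0,0,0]],[[6,0,-43],[0,0,0]],[[9,0,-53],[0,0,0]],[[12,0,-63],[0,0,0]],[[16,0,-73],[0,0,0]],[[20,0,-83],[0,0,0]],[[20,0,-83],[0,0,0]],[[20,0,-83],[0,0,0]]])

```text
time: 20.3
tool_pos: [557.7, -18.8, 142.6]
tcp_rot: [179.9, -0.0, -9.6]
ft_force: [-1.0, -5.3, -3.5]
finger_gap: 43.1
grip_force: 43.4
```

```bash
cat > cov.py <<'E'
from go import *
def cov():
    S=[r.sense() for _ in range(3)];F=S[-1]['ft_force'];S=S[-1];o=S['tool_pos']
    e=np.array([np.cos(np.radians(-9.6)),np.sin(np.radians(-9.6))])
    u=o[:2]@e-np.array([538.7,-15.5])@e;h=o[2]-60.2
    p0=np.arcsin(8/216);print('t',S['time'],'fwd',round(u,1),'up',round(h,1),'lat',round((o[:2]-[538.7,-15.5])@[-e[1],e[0]],1),'theta by tool',round(np.arctan2(8+h,216*np.cos(p0)-u)-p0,3),'rad',round(np.hypot(8+h,216*np.cos(p0)-u),1),'F',F.round(1))
    # cover angle from depth: fit plane of cover top
    c=np.array([662.3,-35.6])
    for n in('scene','top'):
        p,d=r.snapshot(n);C=cloud(n,d);x=(C[...,:2]-c)@e;y=(C[...,:2]-c)@np.array([-e[1],e[0]])
        th0=np.arctan2(8+h,215.85-u)-p0;al=np.arctan2(C[...,2]-75,91-x)-0
        X=91-x;Z=C[...,2]-75; n1=-X*np.sin(th0)+Z*np.cos(th0); l1=X*np.cos(th0)+Z*np.sin(th0)
        m=(abs(y)<95)&(abs(y)>40)&(l1>20)&(l1<165)&(abs(n1-25)<8)&(p.min(2)>120)
        if m.sum()>40:
            k=np.polyfit(l1[m],n1[m],1)
            for _ in range(3):
                g=abs(np.polyval(k,l1[m])-n1[m])<3;k=np.polyfit(l1[m][g],n1[m][g],1)
            print(n,m.sum(),'theta by depth',round(th0+np.arctan(k[0]),3),'height',round(k[1],1))
        else: print(n,m.sum())
E
python3 -c "
from cov import *
cov()"
```

```text
t 20.3 fwd 19.3 up 82.4 lat -0.1 theta by tool 0.394 rad 216.3 F [-1.  -5.3 -3.5]
scene 295 theta by depth 0.383 height 26.1
top 775 theta by depth 0.385 height 25.4
```

jog_arm(rows=[[[5,-0.5,-9.5],[0,0,0]],[[10,-1,-19],[0,0,0]],[[16,-1,-28],[0,0,0]],[[22,-1,-37],[0,0,0]],[[29,-1,-46],[0,0,0]],[[36,-1,-54],[0,0,0]],[[43,-1,-62],[0,0,0]],[[51,-1,-69],[0,0,0]],[[51,-1,-69],[0,0,0]],[[51,-1,-69],[0,0,0]]])

```text
time: 21.4
tool_pos: [607.9, -27.3, 211.8]
tcp_rot: [179.8, -0.0, -9.7]
ft_force: [-4.2, -9.4, 0.0]
finger_gap: 43.3
grip_force: 45.2
```

```bash
python3 -c "
from cov import *
cov()"
```

```text
t 21.4 fwd 70.2 up 151.6 lat -0.1 theta by tool 0.794 rad 216.1 F [-4.2 -9.4  0. ]
scene 39
top 454 theta by depth 0.782 height 25.1
```

jog_arm(rows=[[[4,1,-3.5],[0,0,0]],[[8,1.5,-7],[0,0,0]],[[12.5,1.5,-10.5],[0,0,0]],[[17,1.5,-14],[0,0,0]],[[21,1.5,-17],[0,0,0]],[[25.5,1.5,-20],[0,0,0]],[[30,1.5,-23],[0,0,0]],[[33,1.5,-24.5],[0,0,0]],[[33,1.5,-24.5],[0,0,0]],[[33,1.5,-24.5],[0,0,0]]])

```text
time: 22.5
tool_pos: [641.1, -32.9, 236.8]
tcp_rot: [180.0, -0.1, -9.6]
ft_force: [-3.7, -4.8, 0.6]
finger_gap: 42.9
grip_force: 45.1
```

```bash
python3 -c "
from cov import *
cov()"
```

```text
t 22.5 fwd 103.9 up 176.6 lat -0.1 theta by tool 0.989 rad 215.9 F [-3.7 -4.8  0.6]
scene 4
top 250 theta by depth 0.974 height 25.1
```

```bash
python3 -c "
from h import *
e=np.array([np.cos(np.radians(-9.6)),np.sin(np.radians(-9.6))]);c=np.array([662.3,-35.6])
for n in('scene','top'):
    C=cloud(n,np.load(n+'0.npz')['d']);x=(C[...,:2]-c)@e;y=(C[...,:2]-c)@np.array([-e[1],e[0]])
    m=(abs(y)<92)&(abs(y)>40)&(x<70)&(x>-75)&(abs(C[...,2]-100)<8);print(n,np.arctan(np.polyfit(91-x[m],C[...,2][m],1)[0]))
S=[r.sense() for _ in range(1)];print(r.sense()['ft_force'])
"
```

```text
scene -0.001659854765377235
top 2.7638043153693002e-06
[-2.34004291 -3.99933252  0.92886659]
```

jog_arm(rows=[[[0,1,0],[0,0,0]],[[0,1,0],[0,0,0]],[[0,1,0],[0,0,0]],[[0,1,0],[0,0,0]]])

```text
time: 23.0
tool_pos: [640.8, -32.9, 236.7]
tcp_rot: [-180.0, -0.1, -9.6]
ft_force: [-1.8, 1.7, 1.6]
finger_gap: 43.4
grip_force: 45.2
```

jog_arm(rows=[[[-5,0,3],[0,0,0]],[[-10.5,0,7],[0,0,0]],[[-15,0,10],[0,0,0]],[[-19.5,0,13.2],[0,0,0]],[[-23.5,0,16.5],[0,0,0]],[[-28,0,20],[0,0,0]],[[-32,0,24],[0,0,0]],[[-36.5,0,28],[0,0,0]],[[-36.5,0,28],[0,0,0]],[[-36.5,0,28],[0,0,0]]])

```text
time: 24.0
tool_pos: [604.0, -26.7, 207.8]
tcp_rot: [-180.0, -0.1, -9.6]
ft_force: [0.2, 4.9, 2.6]
finger_gap: 43.2
grip_force: 45.3
```

```bash
python3 -c "
from cov import *
cov()"
```

```text
t 24.0 fwd 66.3 up 147.6 lat -0.1 theta by tool 0.768 rad 215.8 F [0.2 4.9 2.6]
scene 54 theta by depth 0.757 height 25.3
top 481 theta by depth 0.756 height 25.3
```

jog_arm(rows=[[[0,0,0],[0,0,0]],[[0,0,0],[0,0,0]],[[0,0,0],[0,0,0]],[[0,0,0],[0,0,0]],[[0,0,0],[0,0,0]],[[0,0,0],[0,0,0]],[[0,0,0],[0,0,0]],[[0,0,0],[0,0,0]]])

```text
time: 24.9
tool_pos: [604.1, -26.7, 207.9]
tcp_rot: [-180.0, -0.0, -9.6]
ft_force: [-0.9, 4.8, 2.5]
finger_gap: 43.4
grip_force: 45.3
```

```bash
python3 -c "
from cov import *
cov()
p,d=r.snapshot('scene');cv2.imwrite('pics/fin.png',cv2.resize(p[130:270,220:390],(765,630))[:600])"
```

```text
t 24.9 fwd 66.4 up 147.7 lat -0.1 theta by tool 0.769 rad 215.8 F [-0.9  4.8  2.5]
scene 52 theta by depth 0.755 height 25.6
top 487 theta by depth 0.756 height 25.2
```

View pics/fin.png

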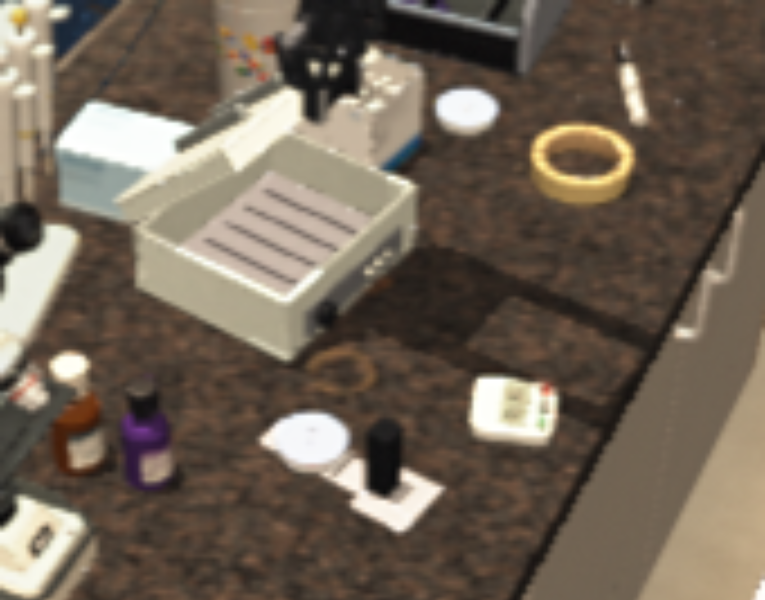

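The cover is held open by its grip at (330,75), and the lifter stands with the dish on its blade at (312,440). The tape, bottle and timer look undisturbed. Handing in.

```bash
python3 -c "
from bench import r
print(r.hand_in())"
```

```text
the job is handed in; nothing more can be done
None
```

The job is handed in at about 25 s of the 64 s: the dish is on the upright lifter's blade on the bench, and the arm is holding the cover still at about 0.76 rad after raising it to about 0.98 rad; the readings were too noisy to show the spring taking over, and the tape, bottle and timer look unmoved.

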